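# Close a sample cell into the purge station with its two-stage lever

### The arm

A 6-joint arm with a two-finger parallel gripper is mounted at the origin on a cart in front of the work surface, level with it; the furniture and walls round the work are solid. World frame = base frame: x ahead of the robot, y to its left, z up, the work surface at z = 0. Lengths are in m, angles in degrees, forces in N, time in s.
With the tool pointing down it reaches from about 0.375 to 0.975 m from the base axis. Payload 3.8 kg.
Tool frame: the origin (TCP) lies at the very end of the fingers, on their centre line; the grasp point (between the pads) lies 19 mm behind it (env.tcp_to_grasp is the distance from the TCP to the grasp point, in m); z points along the fingers, y is the line along which they close (so a half turn about z gives the same grasp; the last joint's range is limited). The gripper opens to 88 mm and grips with 3 to 60 N. Pads are 18 mm wide; open, the fingers measure 123 mm over their backs; the gripper's body (75 mm by 187 mm) begins 45 mm behind the grasp point.
Start: joints at [75.235, 15.12, 91.902, -0, 72.978, -2.114], TCP at [0.148, 0.659, 0.239] pointing down, gripper open.
Joint ranges: [-150.88, 150.88], [-54.13, 125.18], [17.81, 147.31], [-75.09, 255.09], [0, 152.58], [-146.25, 146.25]. Speed limits (degrees/s): [147.25, 147.25, 180, 180, 180, 180].

### API

Orientations are given as [roll, pitch, yaw] about the fixed x, y, z axes, in that order (R = Rz(yaw) Ry(pitch) Rx(roll)).
In Python, from workcell import sensors, optics, env, spotter gives the robot as it stands.
- The arm moves only by the tool play_rows, never from a script. Its argument "deltas" is a list of rows, each a list of 5 numbers: the closure, from -1 (fully open) to 1 (shut), then the shift along the tool's x, y, z each as a share of 80 mm, from -1 to 1, then the turn about the tool's z as a share of 180 degrees, from -1 to 1. A call has 1 to 8 rows; each row shifts and turns the commanded pose from where the row before left it, along the tool's axes as they then stand; what a row does not reach is not made up. A row lasts 1/12 s, in which the tool goes at most 41.7 mm and 7.16 degrees, less where a joint would pass 70% of its speed; a pose out of reach is approached as far as the arm can. A call with a number of a shift or a turn outside -1 to 1 is refused whole. A call with a gripper value outside its range is refused whole. The fingers move at their own pace and stop on an object; the grip force is fixed at half the most. Time passes only in rows, so rows that do not move let the fingers close. It gives the time, the measured TCP pose, the force, the opening and the grip force at its end, in the units of the state.
- sensors.get_state(): the state, without advancing time (a new reading comes with each control period).
- optics.snapshot(name): name is "scene" or "side" or "wrist"; returns the picture (420x560x3 uint8, blue, green, red); there is no depth.
- optics.calibration(name): a dict with "mtx" (3x3 intrinsics, pixels), "k1" (the pictures are not rectified: a ray, as slopes to the right and down, at radius r is drawn at 1 + k1 r^2 times it, then the intrinsics apply), "R" (3x3) and "t" (3): a world point X has camera coordinates R X + t; the wrist camera has in their place "tool_from_camera" (4x4, takes a point from camera to tool coordinates, whose origin is the TCP and whose axes are the flange's). Camera axes: x right, y down, z forward; pixel columns grow to the right and rows downward; lengths in m; the calibration is good to about 2 mm. A picture is of the moment at which its call begins: read the wrist's pose just before it. calibration takes no time and is no camera call.
- env.close_job(): hands the job in; it is judged then, once.
Trained networks look in the newest picture that a camera, given by its name, has taken for a name from the list of things; names that differ only in an ending like _2 or _b are one class to them, and where a whole thing is asked for, a point or a joint stands for the part that bears it (a point fixed in the world has none). Each returns a list of dicts, best first, with "p" (0 to 1); they miss things now and then, are a little off and sometimes report something else, mostly with a low value. They report only what shows in the picture. A call takes as long as a camera call. They do not tell look-alikes from the thing itself.
- spotter.silhouettes(camera, query): "mask" (420x560 bool, what is visible of it).
- spotter.place_of(camera, query): "at" ([x, y, z] in m, in world coordinates, good to about 4 mm: a listed point, or the origin of a listed thing).
The state is a dict: "t": time; "joint_pos": joint angles; "joint_vel": joint speeds; "tau": joint torques, N m; "ee_pos": TCP position; "orientation": TCP orientation; "contact_force": force on the tool from outside, world axes, zero at the start; "moment": the same for the moment, N m; "gripper_width": finger opening in m; "grasp_force": force on a finger pad.
Only numpy, scipy, OpenCV 4.12 (cv2) and the standard library are available. Lean on these libraries where they do the work, as an engineer would, in place of code of your own. Each camera call takes 0.05 s, during which the arm holds its last target. There are 200 camera calls.

### The job

Get the open grey sample cell sealed in the purge station without gripping anything: with the fingertips, push the cell along the table into the station's fork until it is fully home in the V-block, and only then push the station's lever away from you, past its first notch, all the way to the far stop so that the sealing head comes right down on the cell. Push gently, grip neither the cell nor the lever, do not lift or tip the cell, and leave the vial, the weight, the tape roll and the pen where they are.

Things in the scene. Friction and masses are not known exactly. Their poses are not given: they have to be found in the camera images.
- station: purge station, fixed in place. Origin on the table top where the axis of the home cell stands; +x points into its fork, away from the robot (yaw varies), +y left, +z up. Aluminium base plate 14 mm thick, x to 116 mm, y -153 to 69 mm. A white V-block 40 mm high just behind the origin stops and centres the cell. A gauge 83 mm high stands at (93, 48) mm
- seat (a point): the station's origin: the point on the table where the axis of the fully home cell stands
- fork_mouth (a point): middle of the mouth of the station's fork, on the table, 55 mm in -x from the seat. The fork is two prongs 14 mm high, 53 mm apart inside from x = -32 mm on, their tips flared to about 90 mm apart at the mouth; the cell slides in on the table itself
- cell: plain light-grey metal sample cell, a round open-topped cup without handle, 50 mm outside diameter, 42 mm mouth, 70 mm high, about 0.26 kg, loose, standing on the table 9 to 12 cm in front of the seat. Origin at the centre of its underside, z up along its axis. Push it below half its height (fingertips 20 to 35 mm above the table), or it may tip
- lever (a joint): lever angle in rad about an axis along the station's y. 0 = start, leaning 0.5 rad from upright to the station's -x; grows as its top is pushed to +x; 1.0 = far stop, leaning 0.5 rad to +x. Sprung notches hold it at 0, 0.4 (first notch) and 1.0. About 7 N at the handle leaves 0, 8 to 10 N leaves the first notch; past about 0.75 it snaps to the stop by itself and stays
- lever_pivot (a point): the lever's axis, at (10, -115, 48) mm in the station's frame, inside a grey box 66 mm high (x -52 to 106, y -149 to -81 mm; 106 mm high behind x = 60 mm) with a round metal quadrant whose top is at z = 94 mm
- lever_tip (a point): top end of the lever, 125 mm from the pivot along the lever; z points out along the lever. The black handle is round, 15 mm thick at its foot 63 mm from the pivot, 21 mm near its top
- head (a joint): angle in rad of the sealing head's arm, geared to the lever: 0 = swung straight up (start), 0.63 at the lever's first notch, 1.57 = fully down, gasket on the rim of the home cell, 28 mm plug in its mouth. It cannot shut on a cell that is not home
- head_plug (a point): end of the plug under the sealing head. The head is on an arm 85 mm long, hinged at (85, 0, 85) mm in the station's frame; at the start it stands up to z = 197 mm, no nearer than x = 60 mm, so the space above the seat is open
- vial_2: bystander: small screw-cap glass vial, 25 mm diameter, 62 mm high, standing in front of the lever box; origin under its centre
- cal_weight: bystander: brass check weight with a knob, 22 mm diameter, 40 mm high, standing to the left of the fork; origin under its centre
- tape_roll: bystander: roll of blue tape lying flat, 74 mm diameter, 25 mm high, near the left edge of the table; origin under its centre
- red_pen: bystander: felt pen 117 mm long lying on the black log book at the right of the table
Things that resemble listed ones, but are neither listed nor needed, are in the scene too. There is more than one size of the cell; the one meant has the size given above.

How it is judged:
By the outcome, as a careful person would: the job done as asked, in the order asked, and still so for the second after the job is handed in, with the robot touching nothing.
It also fails if it takes over 64 s, if anything falls off the work surface, if the arm or the gripper's body presses on something with over 40 N, if the wrist force passes 120 N, or if a joint passes its speed limit or range.

## Working session

There is one attempt and no reset: what is moved stays moved. The work goes in short steps, Python scripts to look and compute and a tool call to move; the robot and the scene stay as the last step left them, time stands still between calls to the robot, and variables do not carry over. Pictures are saved under pics/ and viewed, at most 10 in all, crops included, and the job is handed in when it is done.

Besides the shell and the picture viewer there is one more tool, called after "Request:" by a JSON object that holds its "api" and its "payload". play_rows: Moves the arm, as the interface text tells. Shift numbers are shares of 80 mm and turn numbers shares of 180 degrees, none past 1 either way. Its arguments: {"type":"object","properties":{"deltas":{"type":"array","items":{"type":"array","items":{"type":"number","minimum":-1,"maximum":1}}}},"required":["deltas"]}

```bash
mkdir -p pics; ls
python3 - <<'E'
from workcell import sensors, optics, env, spotter
import cv2, numpy as np
s=sensors.get_state(); print({k:np.round(v,3) for k,v in s.items()})
a=optics.snapshot("scene"); 
for q in ["cell","seat","fork_mouth","lever_tip","lever_pivot","vial_2","cal_weight","head_plug"]:
    print("scene",q,[(round(d["p"],2),np.round(d["at"],3)) for d in spotter.place_of("scene",q)][:4])
b=optics.snapshot("side")
for q in ["cell","seat","fork_mouth","lever_tip","lever_pivot","vial_2","cal_weight"]:
    print("side",q,[(round(d["p"],2),np.round(d["at"],3)) for d in spotter.place_of("side",q)][:4])
cv2.imwrite("pics/scene0.png",a); cv2.imwrite("pics/side0.png",b)
for n in("scene","side","wrist"): print(n,optics.calibration(n))
E
```

```text
pics
{'t': np.float64(0.0), 'joint_pos': array([ 7.5234e+01,  1.5169e+01,  9.1981e+01,  1.0000e-03,  7.2978e+01,
       -2.1140e+00]), 'joint_vel': array([-0.045,  0.067,  0.029, -0.033, -0.11 ,  0.03 ]), 'tau': array([-1.0000e-03, -5.0213e+01, -3.5687e+01,  7.3000e-02,  3.0000e-02,
       -0.0000e+00]), 'ee_pos': array([0.148, 0.658, 0.237]), 'orientation': array([-1.79872e+02, -6.00000e-03,  1.67348e+02]), 'contact_force': array([-0.132,  0.137, -0.612]), 'moment': array([-0.032, -0.019,  0.051]), 'grasp_force': np.float64(0.0), 'gripper_width': np.float64(0.088)}
scene cell [(0.9, array([0.424, 0.112, 0.004])), (0.81, array([ 0.395, -0.075,  0.001])), (0.76, array([0.481, 0.031, 0.   ]))]
scene seat [(0.94, array([ 0.576,  0.04 , -0.005]))]
scene fork_mouth [(0.65, array([0.52 , 0.034, 0.   ]))]
scene lever_tip [(0.63, array([ 0.538, -0.081,  0.157])), (0.32, array([0.64 , 0.048, 0.166]))]
scene lever_pivot [(0.69, array([ 0.598, -0.073,  0.051]))]
scene vial_2 [(0.7, array([ 0.499, -0.092,  0.   ]))]
scene cal_weight [(0.57, array([0.546, 0.132, 0.001]))]
scene head_plug [(0.72, 
[... 1191 characters left out ...]
0.19222374, -0.62469388, -0.75684053],
       [ 0.2352688 ,  0.71939671, -0.65354186]]), 't': array([-0.54064022,  0.17062408,  1.05537333])}
wrist {'mtx': array([[363.67741546,   0.        , 279.72911922],
       [  0.        , 363.67741546, 204.03664199],
       [  0.        ,   0.        ,   1.        ]]), 'k1': -0.06521286401786405, 'tool_from_camera': array([[-3.98896617e-04, -9.51064678e-01, -3.08991616e-01,
         8.11077755e-02],
       [ 9.99999891e-01, -3.04542812e-04, -3.53591026e-04,
        -5.75634999e-04],
       [ 2.42186760e-04, -3.08991723e-01,  9.51064696e-01,
        -1.45379307e-01],
       [ 0.00000000e+00,  0.00000000e+00,  0.00000000e+00,
         1.00000000e+00]])}
```

View pics/scene0.png

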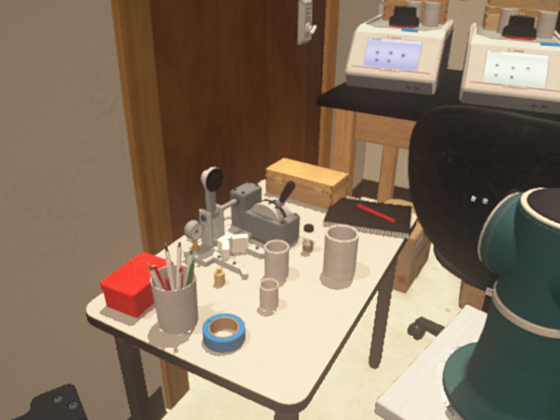

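View pics/side0.png

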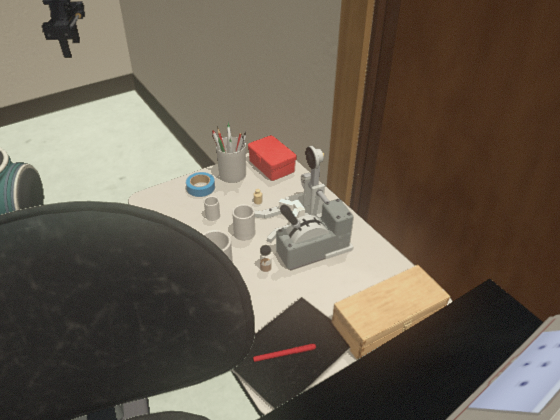

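The scene picture shows four cup-like things that could be taken for the cell:
- a small cup at (269,294)
- a medium cup at (277,262), directly in front of the fork
- a big cup at (340,255)
- the pen cup at (176,300)

The description fits the medium one: 9 cm from the seat at scene (225,250). In the side view it is at (243,222), with the vial at (265,258) and the lever at (290,213). Next I check sizes and the station's yaw.

```bash
cat > h.py <<'E'
import numpy as np, cv2
from scipy.optimize import least_squares
from workcell import sensors, optics, env, spotter
def proj(cal,X,R=None,t=None):
    R=cal["R"] if R is None else R; t=cal["t"] if t is None else t
    c=np.atleast_2d(X)@R.T+t; s=c[:,:2]/c[:,2:]; s=s*(1+cal["k1"]*(s**2).sum(1,keepdims=True))
    return s@cal["mtx"][:2,:2].T+cal["mtx"][:2,2]
def cyl(x,y,d,h,n=60):
    a=np.linspace(0,2*np.pi,n); o=np.c_[x+d/2*np.cos(a),y+d/2*np.sin(a)]
    return np.vstack([np.c_[o,0*a],np.c_[o,0*a+h]])
def box(p): return np.r_[p.min(0),p.max(0)]
def mbox(m): r,c=np.nonzero(m); return np.array([c.min(),r.min(),c.max()+1,r.max()+1])
def wristRt(s):
    from scipy.spatial.transform import Rotation as Q
    T=np.eye(4); T[:3,:3]=Q.from_euler("xyz",s["orientation"],degrees=True).as_matrix(); T[:3,3]=s["ee_pos"]
    i=np.linalg.inv(T@optics.calibration("wrist")["tool_from_camera"]); return i[:3,:3],i[:3,3]
E
python3 - <<'E'
from h import *
im=optics.snapshot("scene"); cal=optics.calibration("scene")
for d in spotter.silhouettes("scene","cell"):
    b=mbox(d["mask"]); 
    f=least_squares(lambda v:box(proj(cal,cyl(*v)))-b,[.45,.03,.05,.07],x_scale=[.1,.1,.05,.05])
    print(round(d["p"],2),b,"x y d h",np.round(f.x,3),"res",np.round(f.fun,1))
cs=optics.calibration("side"); im2=optics.snapshot("side")
for d in spotter.silhouettes("side","cell"):
    b=mbox(d["mask"])
    f=least_squares(lambda v:box(proj(cs,cyl(*v)))-b,[.45,.03,.05,.07],x_scale=[.1,.1,.05,.05])
    print("side",round(d["p"],2),b,"x y d h",np.round(f.x,3),"res",np.round(f.fun,1))
# station fit
obs=[((0,0,0),(.576,.040,0)),((0,0,0),(.572,.040,0)),((-.055,0,0),(.52,.034,0)),((-.055,0,0),(.52,.036,0)),
((.010,-.115,.048),(.598,-.073,.05)),((.010,-.115,.048),(.603,-.073,.05)),((-.050,-.115,.158),(.538,-.081,.157)),((-.050,-.115,.158),(.541,-.082,.157))]
def res(v):
    c,s=np.cos(v[2]),np.sin(v[2]); return np.ravel([[v[0]+c*p[0]-s*p[1]-q[0],v[1]+s*p[0]+c*p[1]-q[1]] for p,q in obs])
f=least_squares(res,[.57,.04,.1]); print("station",f.x[:2],np.degrees(f.x[2]),np.round(f.fun*1e3,1))
cv2.imwrite("pics/crop.png",cv2.resize(im[160:330,130:380],None,fx=3,fy=3,interpolation=cv2.INTER_CUBIC))
E
```

```text
0.74 [264 240 289 280] x y d h [0.487 0.024 0.051 0.065] res [0. 0. 0. 0.]
0.71 [259 278 279 311] x y d h [0.424 0.109 0.037 0.049] res [ 0.  0. -0. -0.]
0.64 [322 224 359 280] x y d h [ 0.399 -0.075  0.07   0.093] res [0. 0. 0. 0.]
0.36 [202 168 222 216] x y d h [ 0.79  -0.057  0.045  0.113] res [-0.  0. -0. -0.]
0.31 [214 267 226 287] x y d h [0.541 0.131 0.022 0.033] res [0. 0. 0. 0.]
side 0.88 [232 204 255 241] x y d h [0.484 0.026 0.05  0.07 ] res [ 0. -0. -0.  0.]
side 0.79 [204 230 233 261] x y d h [ 0.416 -0.012  0.062  0.036] res [ 0.  0. -0.  0.]
side 0.59 [203 195 220 222] x y d h [0.425 0.105 0.036 0.054] res [ 0.  0. -0.  0.]
station [0.5746109  0.04021453] 7.433890019657742 [-1.4  0.2  2.6  0.2  0.1 -0.9  0.1 -2.9  1.4  0.5 -3.6  0.5  1.9  0.7
 -1.1  1.7]
```

View pics/crop.png

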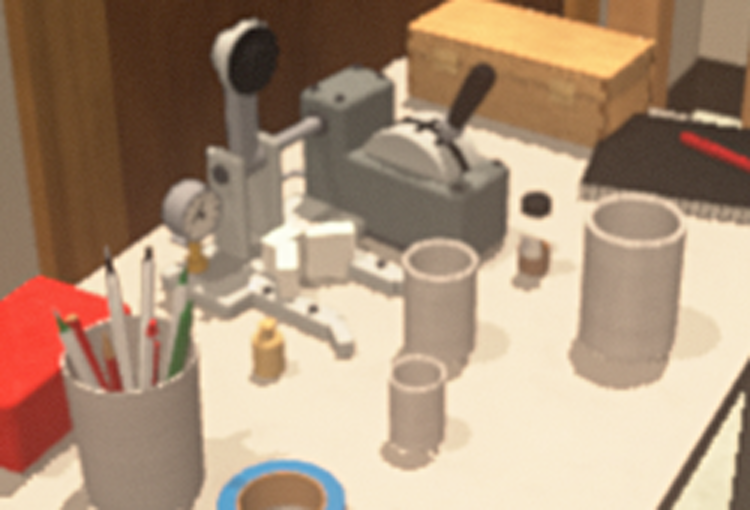

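The medium cup fits as 50–51 mm across and 65–70 mm high, so it is the cell. The small cup is 36×50 mm and the big one 70×95 mm. The crop shows the medium cup at (440,300), with the fork opening right behind it and the lever at (470,95).

My plan is to turn the tool y axis along the station's x axis, so the narrow gripper body clears the big cup and the lever, and push with the outside of the leading finger.

```bash
cat > plan.py <<'E'
# plan.py closure x y z psi [x y z psi ...] [step_mm] : prints rows from the measured pose
import sys, json; from h import *
def plan(wps,clo,step,pos=None,psi=None):
    s=sensors.get_state(); pos=np.array(s["ee_pos"] if pos is None else pos); psi=s["orientation"][2] if psi is None else psi; rows=[]
    for w in wps:
        n=int(np.ceil(max(np.linalg.norm(w[:3]-pos)/step,abs(w[3]-psi)/7-1e-6,1))); d=(w[:3]-pos)/n; dp=(w[3]-psi)/n
        for _ in range(n):
            a=np.radians(psi); ax=np.array([[np.cos(a),np.sin(a),0],[np.sin(a),-np.cos(a),0],[0,0,-1]])
            r=np.round(ax@d/.08,3); t=round(-dp/180,4); rows.append([clo,*r.tolist(),t]); pos=pos+ax.T@r*.08; psi-=t*180
    for i in range(0,len(rows),8): print(json.dumps(rows[i:i+8]))
if __name__=="__main__":
    v=[float(a) for a in sys.argv[1:]]; plan(np.array(v[2:]).reshape(-1,4),v[0],v[1]/1000)
E
python3 plan.py 0 40 .33 .43 .24 137 .42 .2 .24 110 .406 .017 .24 97.4
```

```text
[[0.0, -0.356, -0.286, -0.002, 0.0211], [0.0, -0.374, -0.262, -0.002, 0.0211], [0.0, -0.391, -0.237, -0.002, 0.0211], [0.0, -0.405, -0.21, -0.002, 0.0211], [0.0, -0.419, -0.183, -0.002, 0.0211], [0.0, -0.43, -0.155, -0.002, 0.0211], [0.0, -0.439, -0.126, -0.002, 0.0211], [0.0, -0.446, -0.097, -0.002, 0.0211]]
[[0.0, -0.398, -0.19, -0.0, 0.0214], [0.0, -0.41, -0.163, -0.0, 0.0214], [0.0, -0.42, -0.135, -0.0, 0.0214], [0.0, -0.428, -0.107, -0.0, 0.0214], [0.0, -0.434, -0.078, -0.0, 0.0214], [0.0, -0.438, -0.049, -0.0, 0.0214], [0.0, -0.441, -0.019, -0.0, 0.0214], [0.0, -0.418, -0.19, -0.0, 0.014]]
[[0.0, -0.426, -0.171, -0.0, 0.014], [0.0, -0.433, -0.152, -0.0, 0.014], [0.0, -0.439, -0.133, -0.0, 0.014], [0.0, -0.445, -0.114, -0.0, 0.014]]
```

Request:
{"api": "play_rows", "payload": {"deltas": [[0,-0.36,-0.29,0,0.021],[0,-0.37,-0.26,0,0.021],[0,-0.39,-0.24,0,0.021],[0,-0.41,-0.21,0,0.021],[0,-0.42,-0.18,0,0.021],[0,-0.43,-0.16,0,0.021],[0,-0.44,-0.13,0,0.021],[0,-0.45,-0.1,0,0.021]]}}

```text
t: 1.72
ee_pos: [0.3312, 0.4274, 0.239]
orientation: [180.0, 0.0, 136.9]
contact_force: [0.5, -0.2, -0.1]
gripper_width: 0.0445
grasp_force: 0.0
```

Request:
{"api": "play_rows", "payload": {"deltas": [[0,-0.4,-0.19,0,0.021],[0,-0.41,-0.16,0,0.021],[0,-0.42,-0.14,0,0.021],[0,-0.43,-0.11,0,0.021],[0,-0.43,-0.08,0,0.021],[0,-0.44,-0.05,0,0.021],[0,-0.44,-0.02,0,0.021],[0,-0.42,-0.19,0,0.014]]}}

```text
t: 2.38
ee_pos: [0.4211, 0.1608, 0.2393]
orientation: [179.8, 0.0, 107.9]
contact_force: [0.5, -1.0, 0.3]
gripper_width: 0.0439
grasp_force: 0.0
```

Request:
{"api": "play_rows", "payload": {"deltas": [[0,-0.43,-0.17,0,0.014],[0,-0.43,-0.15,0,0.014],[0,-0.44,-0.13,0,0.014],[0,-0.44,-0.11,0,0.014],[0,0,0,0,0],[0,0,0,0,0]]}}

```text
t: 2.88
ee_pos: [0.4101, 0.0144, 0.239]
orientation: [180.0, -0.0, 97.8]
contact_force: [0.4, -0.4, -0.2]
gripper_width: 0.0438
grasp_force: 0.0
```

```bash
python3 - <<'E'
from h import *
s=sensors.get_state(); im=optics.snapshot("wrist"); cv2.imwrite("pics/w1.png",im)
print(s["t"],np.round(s["ee_pos"],4),np.round(s["orientation"],2),s["gripper_width"],np.round(s["joint_pos"],1))
for q in ["cell","seat","fork_mouth","lever_tip","lever_pivot","vial_2"]:
    print(q,[(round(d["p"],2),np.round(d["at"],3)) for d in spotter.place_of("wrist",q)][:3])
R,t=wristRt(s); cal=optics.calibration("wrist")
for d in spotter.silhouettes("wrist","cell"):
    b=mbox(d["mask"]); f=least_squares(lambda v:box(proj(cal,cyl(v[0],v[1],v[2],.07),R,t))-b,[.48,.03,.05],x_scale=[.1,.1,.05])
    print(round(d["p"],2),b,np.round(f.x,3),np.round(f.fun,1))
E
python3 plan.py 0 40 .406 .017 .24 97.4 .406 .017 .032 97.4
```

```text
2.8833 [0.4101 0.0144 0.239 ] [179.95  -0.    97.79] 0.04379371867292049 [ -1.5 -14.9 121.9   0.   72.9  -9.3]
cell [(0.94, array([ 0.398, -0.069, -0.002])), (0.82, array([ 0.483,  0.027, -0.002])), (0.56, array([0.425, 0.109, 0.002]))]
seat []
fork_mouth []
lever_tip []
lever_pivot [(0.82, array([ 0.602, -0.07 ,  0.052]))]
vial_2 []
0.87 [222 210 290 310] [ 0.399 -0.082  0.073] [-3.5  4.4  3.5 -4. ]
0.78 [326 138 391 203] [0.483 0.028 0.05 ] [ 0. -0. -0.  0.]
0.65 [288  50 331  94] [0.422 0.108 0.034] [-0.3  0.2  0.2 -0.2]
[[0.0, 0.007, -0.052, -0.017, 0.0043], [0.0, -0.0, 0.0, 0.433, 0.0], [0.0, -0.0, 0.0, 0.433, 0.0], [0.0, -0.0, 0.0, 0.433, 0.0], [0.0, -0.0, 0.0, 0.433, 0.0], [0.0, -0.0, 0.0, 0.433, 0.0], [0.0, -0.0, 0.0, 0.433, 0.0]]
```

View pics/w1.png

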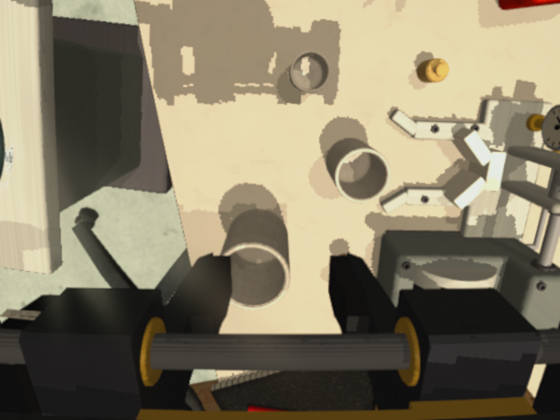

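The top view shows the cell at (360,170) in front of the open fork. The prongs run from (393,113) and (385,207), the V-block is at (480,170), the small cup is at (309,72) and the big cup at (257,260). I'll overlay the station model to check its yaw.

Run:
```python
from h import *
s=sensors.get_state(); R,t=wristRt(s); cal=optics.calibration("wrist"); im=cv2.imread("pics/w1.png")
def st(p,yaw=7.4,o=(.5746,.0402)):
    a=np.radians(yaw); p=np.array(p)/1e3; return np.c_[o[0]+np.cos(a)*p[:,0]-np.sin(a)*p[:,1],o[1]+np.sin(a)*p[:,0]+np.cos(a)*p[:,1],p[:,2]]
big=cv2.resize(im[80:310,310:560],None,fx=3,fy=3)
for P,c in [([(-55,45,14),(-32,26.5,14),(0,26.5,14)],(0,0,255)),([(-55,-45,14),(-32,-26.5,14),(0,-26.5,14)],(0,0,255)),([(60,-81,66),(-52,-81,66),(-52,-149,66)],(255,0,0))]:
    u=(proj(cal,st(P),R,t)-[310,80])*3; cv2.polylines(big,[u.astype(np.int32)],False,c,1)
u=(proj(cal,cyl(.4835,.0275,.05,.07),R,t)-[310,80])*3
for k in (u[:60],u[60:]): cv2.polylines(big,[k.astype(np.int32)],True,(0,160,0),1)
cv2.imwrite("pics/ov.png",big[:600])
```

```text
(no output)
```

View pics/ov.png

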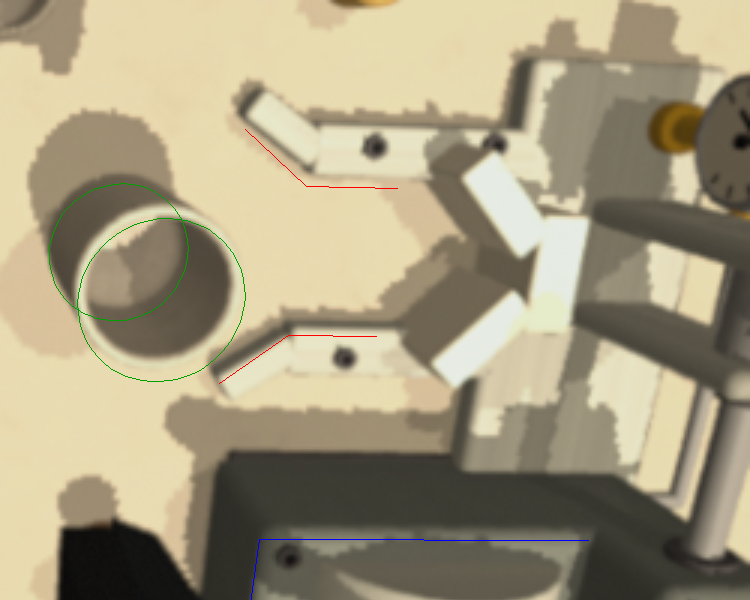

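The overlay puts the fork about 3 mm further left than my model, and the cell about 1.5 mm further left. The yaw agrees. I aim the push from the cell (0.484, 0.028) at the seat, about (0.575, 0.042), with a heading of about 9°. Now I descend behind the cell.

Request:
{"api": "play_rows", "payload": {"deltas": [[0,0.03,-0.06,0.1,0],[0,0,0,0.45,0],[0,0,0,0.45,0],[0,0,0,0.45,0],[0,0,0,0.45,0],[0,0,0,0.4,0],[0,0,0,0.3,0],[0,0,0,0,0]]}}

```text
t: 3.95
ee_pos: [0.3992, 0.0182, 0.0256]
orientation: [-179.4, -0.1, 98.1]
contact_force: [-0.6, -0.5, -0.7]
gripper_width: 0.044
grasp_force: 0.0
```

```bash
python3 - <<'E'
from h import *
im=optics.snapshot("side"); cv2.imwrite("pics/s2.png",cv2.resize(im[140:300,120:380],None,fx=3,fy=3,interpolation=cv2.INTER_CUBIC))
s=sensors.get_state(); print(s["ee_pos"],s["orientation"],s["contact_force"])
print([(round(d["p"],2),np.round(d["at"],3)) for d in spotter.place_of("side","cell")])
E
python3 plan.py 0 5 .511 .032 .030 98.0
```

```text
[0.40136675 0.01815987 0.02797874] [-1.79565152e+02 -7.08830486e-02  9.80915620e+01] [ 0.12414685  0.15446669 -0.29468182]
[(0.66, array([0.484, 0.023, 0.001])), (0.64, array([ 0.425,  0.11 , -0.002])), (0.18, array([0.52 , 0.033, 0.002]))]
[[0.0, -0.001, 0.061, -0.0, 0.0], [0.0, -0.001, 0.061, -0.0, 0.0], [0.0, -0.001, 0.061, -0.0, 0.0], [0.0, -0.001, 0.061, -0.0, 0.0], [0.0, -0.001, 0.061, -0.0, 0.0], [0.0, -0.001, 0.061, -0.0, 0.0], [0.0, -0.001, 0.061, -0.0, 0.0], [0.0, -0.001, 0.061, -0.0, 0.0]]
[[0.0, -0.001, 0.061, -0.0, 0.0], [0.0, -0.001, 0.061, -0.0, 0.0], [0.0, -0.001, 0.061, -0.0, 0.0], [0.0, -0.001, 0.061, -0.0, 0.0], [0.0, -0.001, 0.061, -0.0, 0.0], [0.0, -0.001, 0.061, -0.0, 0.0], [0.0, -0.001, 0.061, -0.0, 0.0], [0.0, -0.001, 0.061, -0.0, 0.0]]
[[0.0, -0.001, 0.061, -0.0, 0.0], [0.0, -0.001, 0.061, -0.0, 0.0], [0.0, -0.001, 0.061, -0.0, 0.0], [0.0, -0.001, 0.061, -0.0, 0.0], [0.0, -0.001, 0.061, -0.0, 0.0], [0.0, -0.001, 0.061, -0.0, 0.0]]
```

View pics/s2.png

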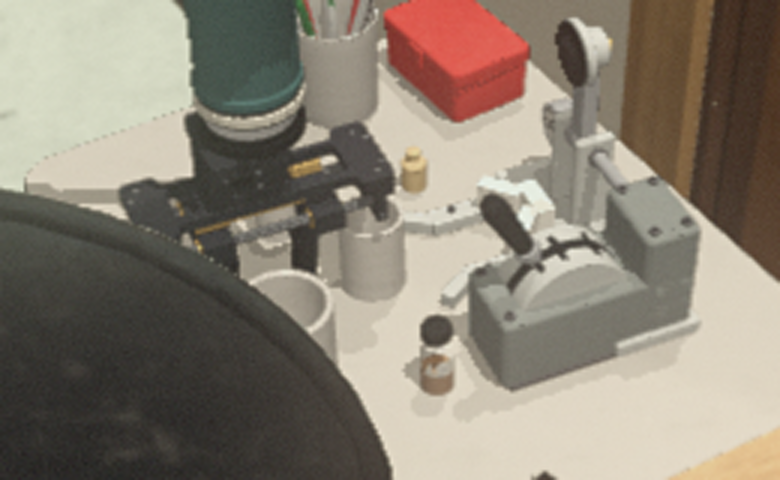

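The gripper sits behind the cell, which stands upright at crop (372,250), and the path is clear. I shift 3 mm to the right, then push gently.

Request:
{"api": "play_rows", "payload": {"deltas": [[0,-0.04,0.05,0,0],[0,0,0.06,0,0],[0,0,0.06,0,0],[0,0,0.05,0,0],[0,0,0.05,0,0],[0,0,0.05,0,0],[0,0,0.05,0,0],[0,0,0.05,0,0]]}}

```text
t: 4.72
ee_pos: [0.4369, 0.0192, 0.0309]
orientation: [-179.7, -0.0, 98.1]
contact_force: [-9.5, -0.9, 11.3]
gripper_width: 0.044
grasp_force: 5.7
```

Request:
{"api": "play_rows", "payload": {"deltas": [[0,0,0.05,0,0],[0,0,0.05,0,0],[0,0,0.05,0,0],[0,0,0.05,0,0],[0,0,0,0,0]]}}

```text
t: 5.13
ee_pos: [0.4544, 0.0215, 0.0311]
orientation: [-179.9, -0.0, 98.1]
contact_force: [-4.3, -0.5, 2.5]
gripper_width: 0.0438
grasp_force: 2.2
```

Run:
```python
from h import *
s=sensors.get_state(); print(s["ee_pos"],s["orientation"],s["contact_force"])
for c in ("side","scene"):
    im=optics.snapshot(c); cal=optics.calibration(c); cv2.imwrite(f"pics/{c}3.png",im)
    print([(round(d["p"],2),np.round(d["at"],3)) for d in spotter.place_of(c,"cell")])
    for d in spotter.silhouettes(c,"cell"):
        b=mbox(d["mask"]); f=least_squares(lambda v:box(proj(cal,cyl(v[0],v[1],v[2],.07)))-b,[.5,.03,.05],x_scale=[.1,.1,.05])
        print(round(d["p"],2),b,np.round(f.x,3),np.round(f.fun,1))
```

```text
[0.45439707 0.02149123 0.03108143] [-1.79904315e+02 -4.88039637e-03  9.80572482e+01] [-4.28116313 -0.53906586  2.54506194]
[(0.92, array([0.513, 0.028, 0.007])), (0.35, array([ 0.426,  0.114, -0.001]))]
0.97 [246 202 269 235] [0.519 0.03  0.047] [ 1.  -1.5 -1.   1.4]
0.7 [205 230 232 259] [ 0.414 -0.027  0.043] [ 2.5 -3.7 -2.6  3.6]
[(0.92, array([0.427, 0.113, 0.004])), (0.81, array([ 0.393, -0.072, -0.001])), (0.59, array([0.512, 0.03 , 0.002]))]
0.89 [259 278 278 311] [0.415 0.12  0.027] [ 2.  -3.4 -2.   3.1]
0.58 [322 224 359 280] [ 0.409 -0.09   0.082] [-2.   3.9  1.9 -3.4]
0.57 [251 236 277 275] [0.514 0.033 0.051] [ 0.7 -1.3 -0.7  1.2]
```

Run:
```python
import cv2,numpy as np
a=cv2.imread("pics/side3.png")[170:260,180:300]; b=cv2.imread("pics/scene3.png")[180:300,200:340]
f=lambda i:cv2.resize(i,(400,int(400*i.shape[0]/i.shape[1])),interpolation=cv2.INTER_CUBIC)
a,b=f(a),f(b); h=max(len(a),len(b)); p=lambda i:np.pad(i,((0,h-len(i)),(0,0),(0,0)))
cv2.imwrite("pics/c3.png",np.hstack([p(a),p(b)]))
```

```text
(no output)
```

View pics/c3.png

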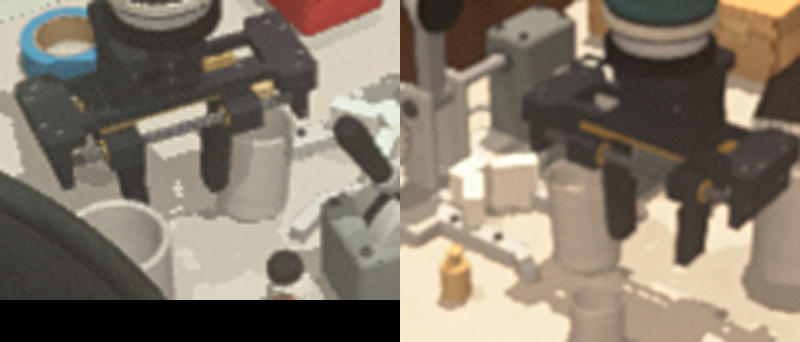

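The crops show the cell upright at left (260,165) and right (585,220), just short of the fork. They also show that the finger backs slope outward toward the gripper, so the sloped back was pressing on the cell's rim, which explains the upward force. That is poor contact for a gentle push.

I back off, lift, close the fingers and turn 90°. Then the flat vertical sides of the fingertips can push low on the cell.

Request:
{"api": "play_rows", "payload": {"deltas": [[0,0,-0.1,0,0],[0,0,-0.15,0,0],[0,0,0,-0.35,0],[0,0,0,-0.45,0],[0,0,0,-0.45,0],[1,0,0,-0.4,0],[1,0,0,0,-0.039],[1,0,0,0,-0.039]]}}

```text
t: 6.1
ee_pos: [0.4368, 0.0186, 0.1659]
orientation: [179.6, 0.2, 112.4]
contact_force: [0.7, 0.1, -0.3]
gripper_width: 0.0259
grasp_force: 0.0
```

Request:
{"api": "play_rows", "payload": {"deltas": [[1,0,0,0,-0.039],[1,0,0,0,-0.039],[1,0,0,0,-0.039],[1,0,0,0,-0.039],[1,0,0,0,-0.039],[1,0,0,0,-0.039],[1,0,0,0,-0.039],[1,0,0,0,-0.039]]}}

```text
t: 6.77
ee_pos: [0.4343, 0.0186, 0.1625]
orientation: [180.0, 0.1, 168.6]
contact_force: [-0.5, -0.2, -0.0]
gripper_width: 0.0003
grasp_force: 0.0
```

Request:
{"api": "play_rows", "payload": {"deltas": [[1,0,0,0,-0.039],[1,0,0,0,-0.039],[1,0,0,0,-0.026],[1,0,0,0,0],[1,0,0,0,0]]}}

```text
t: 7.18
ee_pos: [0.4344, 0.0187, 0.1626]
orientation: [-180.0, 0.0, -173.2]
contact_force: [0.7, 0.6, -1.0]
gripper_width: 0.0004
grasp_force: 0.0
```

Run:
```python
from h import *
s=sensors.get_state(); im=optics.snapshot("wrist"); cv2.imwrite("pics/w4.png",im)
print(s["t"],np.round(s["ee_pos"],4),np.round(s["orientation"],2),s["gripper_width"],np.round(s["joint_pos"],1),s["contact_force"])
for q in ["cell","seat","fork_mouth","lever_tip","lever_pivot","vial_2"]:
    print(q,[(round(d["p"],2),np.round(d["at"],3)) for d in spotter.place_of("wrist",q)][:3])
for c in ("wrist","scene","side"):
    cal=optics.calibration(c)
    if c!="wrist": optics.snapshot(c); R,t=cal["R"],cal["t"]
    else: R,t=wristRt(s)
    for d in spotter.silhouettes(c,"cell"):
        b=mbox(d["mask"]); f=least_squares(lambda v:box(proj(cal,cyl(v[0],v[1],v[2],.07),R,t))-b,[.5,.03,.05],x_scale=[.1,.1,.05])
        print(c,round(d["p"],2),b,np.round(f.x,4),np.round(f.fun,1))
```

```text
7.1833 [0.4344 0.0187 0.1626] [-1.8000e+02  4.0000e-02 -1.7318e+02] 0.0003948992720724162 [ -0.8  -8.  124.7   0.   63.2 -97.7] [ 0.67866529  0.60920657 -0.98427577]
cell [(0.82, array([0.425, 0.11 , 0.002])), (0.78, array([ 0.508,  0.034, -0.002])), (0.57, array([ 0.398, -0.069, -0.004]))]
seat []
fork_mouth []
lever_tip [(0.66, array([ 0.512,  0.03 , -0.001])), (0.62, array([ 0.538, -0.079,  0.157]))]
lever_pivot []
vial_2 []
wrist 0.95 [261 239 311 330] [0.5098 0.0321 0.0414] [-2.3  3.1  2.3 -2.7]
wrist 0.63 [366 164 427 222] [0.4199 0.1061 0.0269] [-0.  0.  0. -0.]
wrist 0.63 [ 81  84 219 200] [ 0.4005 -0.0783  0.0787] [ 1.4 -1.3 -1.8  1.4]
scene 0.7 [259 279 278 312] [0.4129 0.1219 0.0272] [ 2.  -3.4 -2.   3.1]
scene 0.7 [322 224 359 280] [ 0.4091 -0.0898  0.0816] [-2.   3.9  1.9 -3.4]
scene 0.64 [253 235 278 276] [0.5119 0.0306 0.0506] [ 0.1 -0.3 -0.1  0.3]
side 0.72 [243 200 267 237] [0.5134 0.0316 0.0531] [ 0.2 -0.3 -0.2  0.3]
side 0.7 [204 196 220 221] [0.4247 0.0957 0.0257] [ 1.4 -2.2 -1.4  2.1]
side 0.7 [204 230 233 261] [ 0.4132 -0.0301  0.0476] [ 2.4 -3.5 -2.5  3.4]
```

View pics/w4.png

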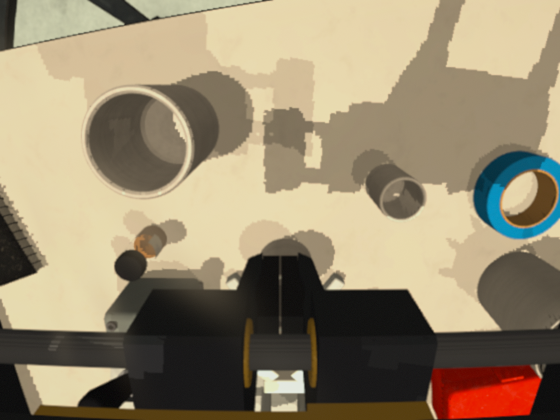

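The wrist view now looks back past the closed fingers at (280,280). The big cup is at (150,140), the small cup at (395,195) and the vial at (140,255), all undisturbed. All cameras put the cell at (0.511, 0.0315), which is on the fork's axis. I descend just behind it.

Request:
{"api": "play_rows", "payload": {"deltas": [[1,-0.23,0.03,0,0],[1,-0.23,0.03,0,0],[1,0,0,0.4,0],[1,0,0,0.4,0],[1,0,0,0.4,0],[1,0,0,0.3,0],[1,0,0,0.15,0],[1,0,0,0,0]]}}

```text
t: 8.45
ee_pos: [0.4675, 0.0279, 0.0273]
orientation: [180.0, -0.4, -173.0]
contact_force: [-0.6, -0.7, -0.7]
gripper_width: 0.0008
grasp_force: 0.0
```

Request:
{"api": "play_rows", "payload": {"deltas": [[1,0,0,0,0],[1,-0.03,0,0,0],[1,-0.04,0,0,0],[1,-0.04,0,0,0],[1,-0.04,0,0,0],[1,-0.04,0,0,0]]}}

```text
t: 8.95
ee_pos: [0.485, 0.0297, 0.0315]
orientation: [180.0, -0.2, -173.0]
contact_force: [-7.9, -0.6, 7.3]
gripper_width: 0.0002
grasp_force: 4.0
```

```bash
cat > tilt.py <<'E'
from h import *
def run(show=True):
    s=sensors.get_state(); print(s["t"],np.round(s["ee_pos"],4),np.round(s["contact_force"],1),np.round(s["moment"],2))
    obs=[]
    for c in ("scene","side"):
        optics.snapshot(c); cal=optics.calibration(c); best=None
        for d in spotter.silhouettes(c,"cell"):
            m=d["mask"].astype(np.uint8); cx=np.array(np.nonzero(m)).mean(1)[::-1]
            e=np.linalg.norm(cx-proj(cal,[.54,.035,.035])[0])
            if e<25 and (best is None or e<best[0]): best=(e,m)
        if best: 
            k=cv2.convexHull(max(cv2.findContours(best[1],0,2)[0],key=len))[:,0].astype(float); obs.append((c,cal,k))
            (a,b),(w,h),an=cv2.minAreaRect(k.astype(np.float32)); print(c,"bbox",mbox(best[1]),"rect",round(w,1),round(h,1),round(an,1), "expected axis dir",np.round(np.subtract(*proj(cal,[[.52,.033,.07],[.52,.033,0]])),1))
    dirs=np.radians(np.arange(0,360,15)); D=np.c_[np.cos(dirs),np.sin(dirs)]
    def res(v):
        P=cyl(0,0,.05,.07); R=cv2.Rodrigues(np.array([v[2],v[3],0]))[0]; X=P@R.T+[v[0],v[1],0]; X[:,2]-=X[:,2].min()
        return np.hstack([((proj(cal,X)@D.T).max(0)-((k+.5)@D.T).max(0)) for _,cal,k in obs])
    f=least_squares(res,[.52,.033,0,0],loss="soft_l1"); print("x y",np.round(f.x[:2],4),"tilt deg about x,y",np.round(np.degrees(f.x[2:]),1),"rms",np.sqrt((f.fun**2).mean()).round(2))
run()
E
python3 tilt.py
```

```text
8.95 [0.485  0.0297 0.0315] [-7.9 -0.6  7.3] [-0.14  1.09  0.01]
scene bbox [249 254 274 275] rect 20.0 24.0 90.0 expected axis dir [ -0.2 -28.2]
side bbox [250 224 270 235] rect 9.3 19.9 74.1 expected axis dir [ -0.7 -22.3]
x y [0.5208 0.0314] tilt deg about x,y [ 0. -0.] rms 11.75
```

Request:
{"api": "play_rows", "payload": {"deltas": [[1,0,0,0,0],[1,0,0,0,0],[1,0,0,0,0]]}}

```text
t: 9.4
ee_pos: [0.4859, 0.0297, 0.0309]
orientation: [-180.0, 0.0, -173.0]
contact_force: [-3.1, -0.9, 3.3]
gripper_width: 0.0006
grasp_force: 2.0
```

Request:
{"api": "play_rows", "payload": {"deltas": [[1,0,0,-0.01,0],[1,0,0,0,0]]}}

```text
t: 9.57
ee_pos: [0.4863, 0.0298, 0.0315]
orientation: [180.0, 0.1, -173.0]
contact_force: [-1.7, -0.7, -0.4]
gripper_width: -0.0002
grasp_force: 1.0
```

Run:
```python
from h import *
s=sensors.get_state(); print(s["ee_pos"],s["contact_force"],s["moment"])
```

```text
[0.48626303 0.02983646 0.03151764] [-1.6938332  -0.68409821 -0.44389738] [ 0.00112492  0.27222442 -0.02635116]
```

Raising the tool 0.8 mm cancelled the vertical force. So it was only friction between the fingertip and the wall from the arm's slight dip, not a wedge. The cell is standing well, and I continue in smaller steps.

Request:
{"api": "play_rows", "payload": {"deltas": [[1,-0.02,0,0,0],[1,-0.025,0,0,0],[1,-0.025,0,0,0],[1,-0.025,0,0,0],[1,-0.025,0,0,0],[1,-0.025,0,0,0],[1,-0.025,0,0,0],[1,-0.025,0,0,0]]}}

```text
t: 10.23
ee_pos: [0.5016, 0.0317, 0.0315]
orientation: [180.0, -0.0, -173.0]
contact_force: [-2.6, 0.1, 0.7]
gripper_width: 0.0009
grasp_force: 1.7
```

Request:
{"api": "play_rows", "payload": {"deltas": [[1,-0.025,0,0,0],[1,-0.025,0,0,0],[1,-0.025,0,0,0],[1,-0.025,0,0,0],[1,-0.025,0,0,0],[1,-0.025,0,0,0],[1,-0.025,0,0,0],[1,-0.025,0,0,0]]}}

```text
t: 10.9
ee_pos: [0.5174, 0.0336, 0.0315]
orientation: [-180.0, 0.0, -173.0]
contact_force: [-3.4, -1.2, 1.8]
gripper_width: 0.0006
grasp_force: 1.7
```

Request:
{"api": "play_rows", "payload": {"deltas": [[1,-0.025,0,0,0],[1,-0.025,0,0,0],[1,-0.025,0,0,0],[1,-0.025,0,0,0],[1,-0.025,0,0,0],[1,-0.025,0,0,0],[1,-0.025,0,0,0]]}}

```text
t: 11.48
ee_pos: [0.5313, 0.0353, 0.0315]
orientation: [-180.0, 0.0, -173.0]
contact_force: [-2.8, 0.2, 1.3]
gripper_width: 0.0002
grasp_force: 1.7
```

Request:
{"api": "play_rows", "payload": {"deltas": [[1,-0.015,0,0,0],[1,-0.015,0,0,0],[1,-0.015,0,0,0],[1,-0.015,0,0,0]]}}

```text
t: 11.82
ee_pos: [0.5359, 0.0359, 0.0315]
orientation: [-180.0, -0.0, -173.0]
contact_force: [-3.4, -0.9, 1.8]
gripper_width: 0.0004
grasp_force: 1.7
```

Request:
{"api": "play_rows", "payload": {"deltas": [[1,-0.015,0,0,0],[1,-0.015,0,0,0],[1,-0.015,0,0,0]]}}

```text
t: 12.07
ee_pos: [0.5395, 0.0363, 0.0315]
orientation: [-180.0, -0.0, -173.0]
contact_force: [-3.3, -1.6, 0.3]
gripper_width: 0.0005
grasp_force: 1.7
```

Request:
{"api": "play_rows", "payload": {"deltas": [[1,-0.015,0,0,0],[1,-0.015,0,0,0]]}}

```text
t: 12.23
ee_pos: [0.5419, 0.0366, 0.0315]
orientation: [-180.0, 0.0, -173.0]
contact_force: [-3.1, 0.3, 1.6]
gripper_width: 0.0004
grasp_force: 1.7
```

Request:
{"api": "play_rows", "payload": {"deltas": [[1,-0.015,0,0,0],[1,-0.015,0,0,0]]}}

```text
t: 12.4
ee_pos: [0.5443, 0.0369, 0.0315]
orientation: [-180.0, -0.0, -173.0]
contact_force: [-3.4, -0.7, 1.3]
gripper_width: 0.0003
grasp_force: 1.7
```

Request:
{"api": "play_rows", "payload": {"deltas": [[1,-0.015,0,0,0],[1,-0.015,0,0,0]]}}

```text
t: 12.57
ee_pos: [0.5446, 0.0368, 0.0313]
orientation: [-180.0, -0.3, -173.0]
contact_force: [-11.9, -2.5, 8.6]
gripper_width: 0.0008
grasp_force: 5.8
```

The force rose to 12 N at TCP x = 0.5446, so the cell is against the V-block. I back away and measure it.

Request:
{"api": "play_rows", "payload": {"deltas": [[1,0,0,0,0],[1,0.03,0,0,0],[1,0.15,0,0,0],[1,0.3,0,0,0],[1,0.15,0,-0.3,0],[1,0,0,-0.45,0],[1,0,0,-0.45,0],[1,0,0,-0.4,0]]}}

```text
t: 13.23
ee_pos: [0.4979, 0.0312, 0.162]
orientation: [-180.0, 0.2, -173.0]
contact_force: [1.1, -0.4, -0.1]
gripper_width: 0.0008
grasp_force: 0.0
```

```bash
sed -i 's/\[.54,.035,.035\]/[.575,.041,.035]/; s/\[.52,.033,0,0\]/[.575,.041,0,0]/' tilt.py; python3 tilt.py
python3 - <<'E'
from h import *
for c in ("scene","side"):
    im=optics.snapshot(c); cv2.imwrite(f"pics/{c}5.png",im)
    for q in ("cell","seat","lever_tip","lever_pivot","vial_2"): print(c,q,[(round(d["p"],2),np.round(d["at"],3)) for d in spotter.place_of(c,q)][:3])
a=cv2.imread("pics/side5.png")[150:270,200:360]; b=cv2.imread("pics/scene5.png")[160:280,170:330]
f=lambda i:cv2.resize(i,(400,300),interpolation=cv2.INTER_CUBIC)
cv2.imwrite("pics/c5.png",np.hstack([f(a),f(b)]))
E
```

```text
13.2333 [0.4979 0.0312 0.162 ] [ 1.1 -0.4 -0.1] [-0.04 -0.02  0.  ]
scene bbox [228 226 252 264] rect 37.0 23.0 90.0 expected axis dir [ -0.2 -28.2]
side bbox [271 193 293 228] rect 34.0 21.0 90.0 expected axis dir [ -0.7 -22.3]
x y [0.5792 0.04  ] tilt deg about x,y [1.3 0.2] rms 1.14
scene cell [(0.94, array([0.425, 0.111, 0.004])), (0.9, array([ 0.393, -0.071,  0.002])), (0.89, array([ 0.579,  0.041, -0.001]))]
scene seat [(0.77, array([ 0.581,  0.038, -0.002])), (0.6, array([ 0.473, -0.319,  0.011]))]
scene lever_tip [(0.52, array([ 0.538, -0.076,  0.158]))]
scene lever_pivot [(0.59, array([ 0.599, -0.073,  0.047]))]
scene vial_2 [(0.53, array([ 0.497, -0.092,  0.001]))]
side cell [(0.83, array([ 0.423,  0.112, -0.002])), (0.7, array([ 0.582,  0.036, -0.003]))]
side seat [(0.56, array([0.572, 0.037, 0.   ]))]
side lever_tip [(0.6, array([ 0.544, -0.082,  0.158]))]
side lever_pivot [(0.74, array([ 0.602, -0.075,  0.049]))]
side vial_2 [(0.64, array([ 0.496, -0.092, -0.002]))]
```

View pics/c5.png

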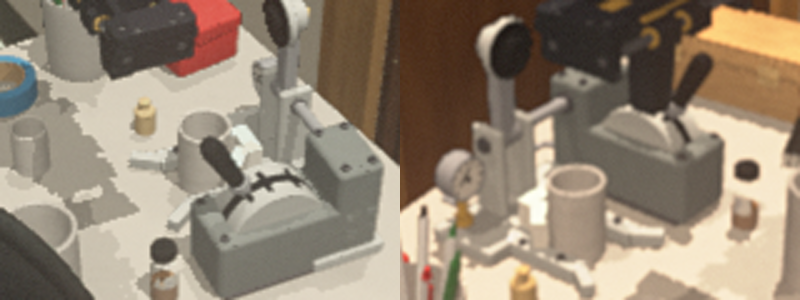

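Left crop: the cell stands upright at (203,150) against the V-block. The right crop shows it at (577,212) between the prongs. The measured place (0.579, 0.040) matches the seat within the error, and 12 N met a hard stop.

Next is the lever, whose tip is at about (0.541, -0.080, 0.158). I move to about 30 mm behind it with the fingertips at z = 0.125.

Request:
{"api": "play_rows", "payload": {"deltas": [[1,0.035,-0.36,0,0],[1,0.035,-0.36,0,0],[1,0.035,-0.36,0,0],[1,0.035,-0.36,0,0],[1,0,0,0.25,0],[1,0,0,0.21,0],[1,0,0,0,0],[1,0,0,0,0]]}}

```text
t: 14.7
ee_pos: [0.4984, -0.0845, 0.1218]
orientation: [179.9, -0.1, -173.0]
contact_force: [-0.2, -0.5, 0.7]
gripper_width: 0.0005
grasp_force: 0.0
```

Request:
{"api": "play_rows", "payload": {"deltas": [[1,-0.06,0,0,0],[1,-0.06,0,0,0],[1,-0.05,0,0,0],[1,-0.05,0,0,0],[1,-0.05,0,0,0],[1,-0.05,0,0,0]]}}

```text
t: 15.2
ee_pos: [0.5257, -0.0813, 0.1231]
orientation: [-180.0, 0.0, -173.0]
contact_force: [0.3, -0.3, 0.5]
gripper_width: 0.0004
grasp_force: 0.0
```

Request:
{"api": "play_rows", "payload": {"deltas": [[1,-0.05,0,0,0],[1,-0.05,0,0,0],[1,-0.05,0,0,0],[1,-0.05,0,0,0]]}}

```text
t: 15.53
ee_pos: [0.5384, -0.0798, 0.123]
orientation: [180.0, -0.3, -173.0]
contact_force: [-5.2, -0.5, 3.0]
gripper_width: 0.0005
grasp_force: 2.3
```

Request:
{"api": "play_rows", "payload": {"deltas": [[1,-0.05,0,0,0],[1,-0.05,0,0,0],[1,-0.05,0,0,0],[1,-0.05,0,0,0]]}}

```text
t: 15.87
ee_pos: [0.5572, -0.0775, 0.1226]
orientation: [180.0, 0.0, -173.0]
contact_force: [-0.6, -0.0, -0.2]
gripper_width: 0.0006
grasp_force: 0.0
```

Run:
```python
from h import *
s=sensors.get_state(); print(s["ee_pos"],s["contact_force"],s["moment"])
for c in ("scene","side"):
    optics.snapshot(c)
    for q in ("cell","lever_tip","head_plug"): print(c,q,[(round(d["p"],2),np.round(d["at"],3)) for d in spotter.place_of(c,q)][:3])
```

```text
[ 0.55720558 -0.07753401  0.12259193] [-0.58203782 -0.04807774 -0.21302913] [ 0.05220227  0.02534626 -0.03490093]
scene cell [(0.92, array([ 0.575,  0.043, -0.002])), (0.81, array([0.427, 0.11 , 0.002])), (0.69, array([ 0.576,  0.039, -0.   ]))]
scene lever_tip []
scene head_plug [(0.68, array([0.591, 0.044, 0.137]))]
side cell [(0.88, array([0.583, 0.038, 0.004])), (0.71, array([ 0.424,  0.112, -0.   ])), (0.58, array([0.417, 0.231, 0.   ]))]
side lever_tip [(0.5, array([0.413, 0.226, 0.001]))]
side head_plug []
```

The lever is at its first notch: the head plug has swung to (0.591, 0.044, 0.137). I keep pushing.

Request:
{"api": "play_rows", "payload": {"deltas": [[1,-0.05,0,0,0],[1,-0.05,0,0,0],[1,-0.05,0,0,0],[1,-0.05,0,0,0],[1,-0.05,0,0,0]]}}

```text
t: 16.68
ee_pos: [0.5762, -0.0753, 0.1228]
orientation: [-180.0, -0.1, -173.0]
contact_force: [-5.5, -1.3, 4.0]
gripper_width: 0.0004
grasp_force: 2.4
```

Request:
{"api": "play_rows", "payload": {"deltas": [[1,-0.05,0,0,0],[1,-0.05,0,0,0],[1,-0.05,0,0,0],[1,-0.05,0,0,0]]}}

```text
t: 17.02
ee_pos: [0.5906, -0.0736, 0.1229]
orientation: [180.0, -0.3, -173.0]
contact_force: [-10.1, -1.6, 8.8]
gripper_width: 0.0001
grasp_force: 5.0
```

Run:
```python
from h import *
s=sensors.get_state(); print(s["ee_pos"],s["contact_force"],s["moment"])
for c in ("scene","side"):
    optics.snapshot(c)
    for q in ("lever_tip","head_plug"): print(c,q,[(round(d["p"],2),np.round(d["at"],3)) for d in spotter.place_of(c,q)][:3])
```

```text
[ 0.59058994 -0.07359499  0.12286892] [-10.08640627  -1.60333646   8.76385331] [-0.23545745  1.51647921 -0.01580122]
scene lever_tip [(0.55, array([ 0.608, -0.071,  0.172]))]
scene head_plug [(0.94, array([0.583, 0.044, 0.115]))]
side lever_tip []
side head_plug [(0.53, array([0.583, 0.043, 0.117]))]
```

Request:
{"api": "play_rows", "payload": {"deltas": [[1,-0.05,0,0,0],[1,-0.05,0,0,0],[1,-0.05,0,0,0]]}}

```text
t: 17.57
ee_pos: [0.6041, -0.0718, 0.1224]
orientation: [180.0, -0.0, -173.0]
contact_force: [0.6, -0.5, 0.6]
gripper_width: 0.0006
grasp_force: 0.0
```

Request:
{"api": "play_rows", "payload": {"deltas": [[1,-0.04,0,0,0],[1,-0.04,0,0,0],[1,0,0,0,0]]}}

```text
t: 17.82
ee_pos: [0.6118, -0.0709, 0.1228]
orientation: [-180.0, 0.1, -173.0]
contact_force: [1.0, 0.5, -0.5]
gripper_width: 0.0005
grasp_force: 0.0
```

Run:
```python
from h import *
s=sensors.get_state(); print(s["ee_pos"],s["contact_force"],s["moment"])
for c in ("scene","side"):
    optics.snapshot(c)
    for q in ("lever_tip","head_plug"): print(c,q,[(round(d["p"],2),np.round(d["at"],3)) for d in spotter.place_of(c,q)][:3])
```

```text
[ 0.61182858 -0.07090789  0.12282669] [ 0.95962499  0.46497236 -0.54378867] [ 0.04931986  0.00088484 -0.00686382]
scene lever_tip [(0.44, array([ 0.656, -0.068,  0.156]))]
scene head_plug [(0.57, array([0.579, 0.042, 0.06 ]))]
side lever_tip [(0.48, array([0.547, 0.133, 0.004]))]
side head_plug [(0.73, array([0.576, 0.042, 0.068]))]
```

It has snapped over: the lever tip is at (0.656, -0.068, 0.156) and the plug is in the cell's mouth at z ≈ 0.065, with no load on the tool. I retreat and check.

Request:
{"api": "play_rows", "payload": {"deltas": [[1,0.2,0,0,0],[1,0.4,0,-0.1,0],[1,0.4,0,-0.3,0],[1,0.3,0,-0.4,0],[1,0,0,-0.4,0],[1,0,0,-0.3,0],[1,0,0,0,0],[1,0,0,0,0]]}}

```text
t: 18.78
ee_pos: [0.5085, -0.084, 0.245]
orientation: [-179.9, 0.3, -173.0]
contact_force: [-0.5, 0.6, -0.7]
gripper_width: 0.0003
grasp_force: 0.0
```

Run:
```python
from h import *
s=sensors.get_state(); print(s["t"],s["ee_pos"],s["contact_force"])
for c in ("scene","side"):
    im=optics.snapshot(c); cv2.imwrite(f"pics/{c}6.png",im)
    for q in ("cell","lever_tip","head_plug","vial_2","cal_weight","tape_roll"): print(c,q,[(round(d["p"],2),np.round(d["at"],3)) for d in spotter.place_of(c,q)][:3])
a=cv2.imread("pics/side6.png")[150:270,200:360]; b=cv2.imread("pics/scene6.png")[160:280,170:330]
f=lambda i:cv2.resize(i,(400,300),interpolation=cv2.INTER_CUBIC)
cv2.imwrite("pics/c6.png",np.hstack([f(a),f(b)]))
```

```text
18.7833 [ 0.50847361 -0.08395704  0.24499139] [-0.51662362  0.591089   -0.70384172]
scene cell [(0.84, array([ 0.575,  0.044, -0.001])), (0.59, array([ 0.396, -0.073, -0.002])), (0.56, array([0.424, 0.11 , 0.001]))]
scene lever_tip [(0.61, array([ 0.659, -0.066,  0.16 ]))]
scene head_plug [(0.68, array([0.581, 0.043, 0.061]))]
scene vial_2 [(0.76, array([ 0.497, -0.09 ,  0.003]))]
scene cal_weight [(0.52, array([ 0.547,  0.134, -0.   ])), (0.17, array([ 0.579,  0.04 , -0.006]))]
scene tape_roll [(0.92, array([ 0.419,  0.228, -0.005]))]
side cell [(0.66, array([ 0.425,  0.111, -0.001])), (0.61, array([ 0.58 ,  0.038, -0.   ]))]
side lever_tip [(0.74, array([ 0.572,  0.04 , -0.   ])), (0.62, array([ 0.663, -0.068,  0.159]))]
side head_plug [(0.65, array([0.577, 0.042, 0.062]))]
side vial_2 [(0.8, array([ 0.495, -0.094, -0.003]))]
side cal_weight [(0.7, array([0.547, 0.134, 0.001])), (0.38, array([ 0.415,  0.23 , -0.   ]))]
side tape_roll [(0.66, array([ 0.498, -0.096, -0.002])), (0.63, array([ 0.415,  0.228, -0.003]))]
```

View pics/c6.png

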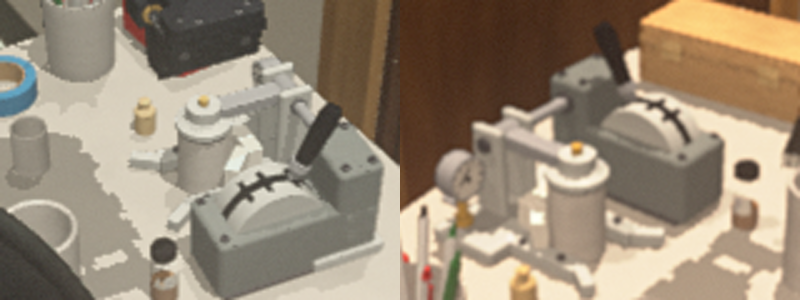

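Both crops show the head level and down on the cell, left (203,110) and right (577,165). The lever leans fully away, the bystanders have not moved, and the robot is clear. I hand the job in.

```bash
python3 -c "
from workcell import env
print(env.close_job())"
```

```text
the job is handed in; nothing more can be done
None
```

The cell is pushed fully home against the V-block, the lever is at its far stop with the sealing head down on the cell, the bystanders I measured (vial, weight, tape roll) are unmoved and the arm never went near the pen, and the job is handed in.

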